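Fit the bronze spacer sleeve on the clutch drum shaft

ROBOT

A 6-joint arm with a two-finger parallel gripper is mounted at the origin on the work surface. World frame = base frame: x ahead of the robot, y to its left, z up, the work surface at z = 0. Lengths are in m, angles in rad, forces in N, time in s.
With the tool pointing down it reaches from about 0.35 to 0.725 m from the base axis. Payload 6 kg.
Tool frame: the origin (TCP) lies at the very end of the fingers, on their centre line; the grasp point (between the pads) lies 19 mm behind it; z points along the fingers, y is the line along which they close (so a half turn about z gives the same grasp; the last joint's range is limited). The gripper opens to 85 mm and grips with 20 to 120 N. Pads are 22 mm wide; open, the fingers measure 114 mm over their backs; the gripper's body (76 mm by 85 mm) begins 54 mm behind the grasp point. The pads swing forward as they close: fully open they stand 13 mm farther back than shut.
Start: joints at [1.637, 0.04, 0.085, 0, -1.615, -0.334], TCP at [0.159, 0.579, 0.231] pointing down, gripper open.
Joint ranges: [-2.56, 2.56], [-1.29, 2.01], [-1.08, 1.49], [-3.29, 1.98], [-2.81, -0.18], [-2.99, 2.99]. Speed limits (rad/s): [2.57, 2.57, 3.01, 3.14, 3.14, 3.14].

INTERFACE

Orientations are given as a unit quaternion [w, x, y, z].
In Python, from bench import read_state, camera, camera_info, r gives the robot as it stands.
- The arm moves only by the tool carry_out, never from a script. Its argument "deltas" is a list that holds one entry, the list of rows, each a list of 4 numbers: the shift along the tool's x, y, z in cm, then the turn about the tool's z in rad. A call has 1 to 8 rows; each row shifts and turns the commanded pose from where the row before left it, along the tool's axes as they then stand; what a row does not reach is not made up. A row lasts 1/12 s, in which the tool goes at most 41.7 mm and 7.16 degrees, less where a joint would pass 70% of its speed; a pose out of reach is approached as far as the arm can. A call with a gripper value outside its range is refused whole. "hand" is the opening, from 0 (shut) to 1 (fully open), set as the call begins (left out, the last holds). The fingers move at their own pace and stop on an object; "newtons" is the grip in N (left out, the last holds). Time passes only in rows, so rows that do not move let the fingers close. It gives the time, the measured TCP pose, the force, the opening and the grip force at its end, in the units of the state.
- read_state(): the state, without advancing time (a new reading comes with each control period).
- camera(name): name is "side" or "top" or "wrist"; returns the picture (420x560x3 uint8, red, green, blue); there is no depth.
- camera_info(name): a dict with "vfov" (degrees; the focal length in pixels is half the picture's height over the tangent of half this angle, whatever the lens; pixels are square), "cx", "cy" (the principal point, pixels), "T" (4x4, takes a point from camera to world coordinates). Camera axes: x right, y down, z forward; pixel columns grow to the right and rows downward; lengths in m; the calibration is good to about 2 mm. The wrist camera is an equidistant fisheye: a pixel r from the principal point sees the ray r / f radians off the axis. A picture is of the moment at which its call begins: read the wrist's pose just before it. camera_info takes no time and is no camera call; for the wrist camera it gives the pose at the moment of the call.
- r.hand_in(): hands the job in; it is judged then, once.
The state is a dict: "time_s": time; "joint_pos": joint angles; "joint_vel": joint speeds; "joint_torque": joint torques, N m; "tool_pos": TCP position; "eef_rot": TCP orientation; "ft_force": force on the tool from outside, world axes, zero at the start; "wrist_torque": the same for the moment, N m; "grip_width": finger opening in m; "gripper_force": force on a finger pad.
Only numpy, scipy, OpenCV 4.12 (cv2) and the standard library are available. Lean on these libraries where they do the work, as an engineer would, in place of code of your own. Each camera call takes 0.05 s, during which the arm holds its last target. There are 200 camera calls.

TASK

Pick up the tall bronze sleeve and slide it over the shaft that stands up from the perforated clutch drum on the blue plate, lowering it all the way until it sits flat on the drum's hub, then let go. Set it down gently rather than letting it drop down the shaft, and leave the steel sleeve and the flat bronze ring where they are.

Things in the scene. Friction and masses are not known exactly. Their poses are not given: they have to be found in the camera images.
- bronze_sleeve_mid (a point): The tall bronze (yellow metal) sleeve to fit: a plain round tube, both ends alike, outer diameter 52 mm, bore 36 mm (wall 8 mm), 40 mm tall, 0.27 to 0.53 kg, standing upright and loose on the bench. The point is its centre, half-way up on its axis (20 mm above its underside); z runs along its axis.
- seat (a point): Centre of the flat top of the fixed clutch drum's dark hub (60 mm across), the face the sleeve must rest on, 75 mm above the bench; z up. Steel drum, 130 mm across, dark holes in its wall, top 64 mm above the bench, blue plate 140 mm across. Its shaft rises from this point: 24 mm thick for 38 mm, then tapering to 8 mm at its top, 58 mm above this point. The sleeve has 6 mm clearance all round.
- steel_sleeve_mid (a point): Grey steel sleeve of the same shape and size as the bronze one, loose, not to be used or moved. The point is its centre, 20 mm above its underside. (The second upright shaft, 110 mm tall, on a fixed toothed gear set with a red plate, is not the one to use; it is at least 220 mm from the drum's shaft.)
- flat_ring_mid (a point): Flat bronze ring, outer diameter 52 mm, bore 36 mm, only 14 mm tall, loose, not to be used or moved. The point is its centre, 7 mm above its underside. The two sleeves and this ring stand in a row across the front of the bench, at least 100 mm apart centre to centre, and at least 110 mm from both shafts.
Things that resemble listed ones, but are neither listed nor needed, are in the scene too. There is more than one size of the part that bears bronze_sleeve_mid; the job needs the larger. Leave any orange look-alike of the part that bears seat alone.

How it is judged:
At the end, for the whole second after the job is handed in: The bronze sleeve is around the drum's shaft (its axis within 10 mm of the shaft's), resting on the hub (its centre 14 to 26 mm above the hub face), upright within 10 degrees, and at rest (horizontal distance between bronze_sleeve_mid and seat below 0.01 m and z of bronze_sleeve_mid in the frame of seat between 0.014 and 0.026 m and angle between the z axis of bronze_sleeve_mid and the z axis of seat, either way round below 0.17 rad and linear speed of bronze_sleeve below 0.02 m/s); the robot touches nothing.
It fails at once if the bronze sleeve drops down the shaft (faster than 0.55 m/s while it is around the shaft) (horizontal distance between bronze_sleeve_mid and seat below 0.02 m and z of bronze_sleeve_mid in the frame of seat below 0.078 m and linear speed of bronze_sleeve above 0.55 m/s).
It fails at once if the steel sleeve is moved by more than 30 mm (distance of steel_sleeve_mid from where it was at the start of the episode above 0.03 m).
It fails at once if the flat bronze ring is moved by more than 30 mm (distance of flat_ring_mid from where it was at the start of the episode above 0.03 m).
It also fails if it takes over 34 s, if anything falls off the work surface, if the arm or the gripper's body presses on something with over 40 N, if the wrist force passes 120 N, or if a joint passes its speed limit or range.

## Working session

There is one attempt and no reset: what is moved stays moved. The work goes in short steps, Python scripts to look and compute and a tool call to move; the robot and the scene stay as the last step left them, time stands still between calls to the robot, and variables do not carry over. Pictures are saved under pics/ and viewed, at most 10 in all, crops included, and the job is handed in when it is done.

Besides the shell and the picture viewer there is one more tool, called after "Emit:" in YAML: its name, and indented under it one key for each argument. carry_out: Moves the arm, as the interface text tells. Its arguments: {"type":"object","properties":{"deltas":{"type":"array"},"hand":{"type":"number"},"newtons":{"type":"number"}},"required":["deltas"]}

```bash
mkdir -p pics; cat > h.py <<'E'
import numpy as np,cv2
from bench import read_state,camera,camera_info,r
def ray(info,u,v,fish=False):
    f=210/np.tan(np.radians(info['vfov']/2)); a=np.array([u-info['cx'],v-info['cy']],float)
    if fish:
        rr=np.hypot(*a); t=rr/f; d=np.array([*(a/max(rr,1e-9)*np.sin(t)),np.cos(t)])
    else: d=np.array([*(a/f),1.])
    T=np.array(info['T']); return T[:3,3],T[:3,:3]@d
def onz(info,u,v,z,fish=False):
    o,d=ray(info,u,v,fish); return o+d*(z-o[2])/d[2]
def proj(info,p):
    f=210/np.tan(np.radians(info['vfov']/2));T=np.array(info['T']);c=T[:3,:3].T@(np.array(p)-T[:3,3])
    return info['cx']+f*c[0]/c[2],info['cy']+f*c[1]/c[2]
E
python3 - <<'E'
from h import *
for n in('top','side'):
    im=camera(n); np.save(f'pics/{n}0.npy',im); cv2.imwrite(f'pics/{n}0.png',im[:,:,::-1]); i=camera_info(n); print(n,i['vfov'],i['cx'],i['cy'],np.round(i['T'],3).tolist())
s=read_state();print(s['tool_pos'],s['eef_rot'],s['time_s'],s['ft_force'])
E
```

```text
top 45.81748226178691 271.1921911010941 208.30830675451517 [[-0.024, -0.988, 0.154, 0.269], [-0.999, 0.02, -0.028, 0.016], [0.024, -0.155, -0.988, 1.197], [0.0, 0.0, 0.0, 1.0]]
side 42.23652885541454 289.25285713643245 209.11299624704134 [[0.801, -0.444, 0.401, 0.011], [-0.599, -0.595, 0.537, -0.601], [-0.0, -0.67, -0.742, 0.884], [0.0, 0.0, 0.0, 1.0]]
[0.15863215 0.57834039 0.23037959] [ 8.03468895e-04  9.91048500e-01 -1.33499906e-01 -2.97109975e-05] 0.1 [ 0.13153041  0.530292   -0.14230298]
```

View pics/top0.png

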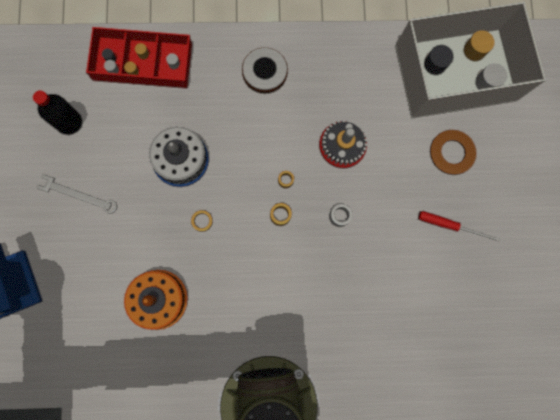

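View pics/side0.png

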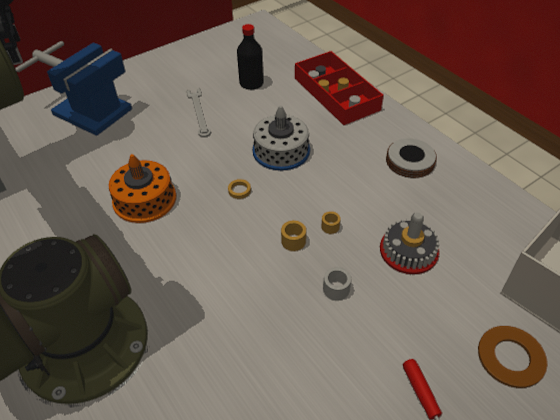

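Bronze candidates in the top view are (281,213), the larger tall tube; (286,179), a smaller tube; and (201,220), the flat ring. (340,214) is the steel sleeve. The target is (281,213): in the side view at (293,235) it is tall and the larger of the two tubes. The seat is the grey drum on the blue plate, at top (178,155) and side (281,138). The orange drum at top (155,300) is the look-alike.

```bash
python3 - <<'E'
from h import *
W={}
def blobs(n,lo,hi,amin=60):
    im=np.load(f'pics/{n}0.npy'); hsv=cv2.cvtColor(im,cv2.COLOR_RGB2HSV); m=cv2.inRange(hsv,lo,hi)
    return cv2.findContours(m,cv2.RETR_EXTERNAL,cv2.CHAIN_APPROX_NONE)[0]
for n,pts in(('top',[(281,213),(286,179),(201,220)]),('side',[(293,235),(331,222),(239,188)])):
    i=camera_info(n)
    for c in blobs(n,(12,90,60),(28,255,255)):
        if len(c)<15: continue
        h=cv2.convexHull(c); x,y,w,hh=cv2.boundingRect(h); (cx,cy)=(x+(w-1)/2,y+(hh-1)/2)
        if min(np.hypot(cx-a,cy-b) for a,b in pts)<8:
            M=cv2.moments(h); u,v=M['m10']/M['m00'],M['m01']/M['m00']
            print(n,'bronze',(round(u,1),round(v,1)),(w,hh),np.round(onz(i,u,v,.02),4))
    # drum: light top face & dark hub
    im=np.load(f'pics/{n}0.npy'); hsv=cv2.cvtColor(im,cv2.COLOR_RGB2HSV)
    c0=(178,155) if n=='top' else (281,138)
    x0,y0=c0[0]-45,c0[1]-45
    crop=im[y0:y0+90,x0:x0+90]
    W[n]=crop
    b=cv2.inRange(hsv,(100,90,30),(125,255,255)); sub=np.zeros_like(b); sub[y0:y0+90,x0:x0+90]=b[y0:y0+90,x0:x0+90]
    ys,xs=np.nonzero(sub); print(n,'blue',xs.min(),xs.max(),ys.min(),ys.max())
    s=(281,213) if n=='top' else (293,235)
    W[n+'s']=im[s[1]-45:s[1]+45,s[0]-45:s[0]+45]
g=np.vstack([np.hstack([cv2.resize(W[a],(297,297),interpolation=cv2.INTER_CUBIC) for a in p]) for p in(('top','side'),('tops','sides'))])
cv2.imwrite('pics/crop.png',g[:,:,::-1])
E
```

```text
top bronze (201.3, 220.2) (21, 21) [0.4279 0.1504 0.02  ]
top bronze (280.4, 213.6) (22, 22) [ 0.4397 -0.0386  0.02  ]
top bronze (285.5, 178.7) (16, 17) [ 0.5248 -0.0535  0.02  ]
top blue 158 207 148 185
side bronze (293.1, 235.1) (25, 31) [ 0.4416 -0.0388  0.02  ]
side bronze (330.6, 222.0) (19, 23) [ 0.5259 -0.0576  0.02  ]
side bronze (239.1, 188.5) (23, 20) [0.426  0.1393 0.02  ]
side blue 253 309 145 169
```

View pics/crop.png

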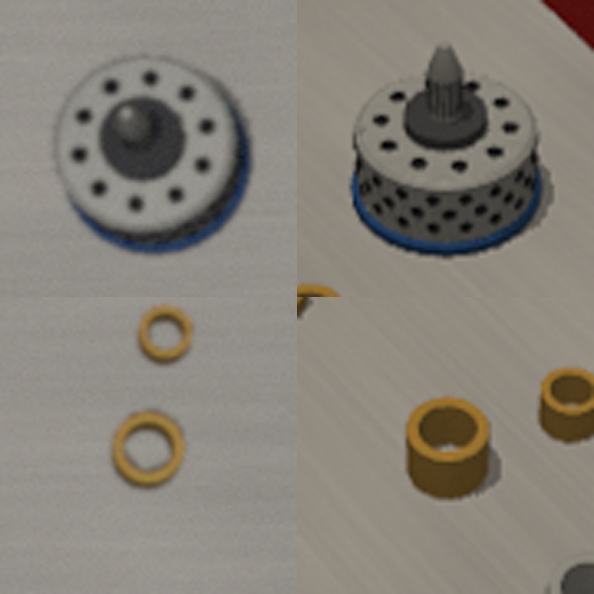

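The enlarged crop confirms the pair: the larger, tall bronze tube and the grey drum with the dark hub and shaft on the blue plate. The small tube stands about 85 mm behind the target. In the crop the drum's top-face ellipse is centred near (146,145) in the top view and (447,131) in the side view.

```bash
python3 - <<'E'
from h import *
t,s=camera_info('top'),camera_info('side')
for n,i,u,v,z in(('top face',t,176.9,153.7,.064),('top hub',t,176.1,151.6,.075),('side face',s,281.1,132.3,.064),('side hub',s,281.2,128.3,.075),('tip top',t,172.8,145.5,.133),('tip side',s,280.2,106.8,.133)):
    print(n,np.round(onz(i,u,v,z),4))
E
```

```text
top face [0.5799 0.2017 0.064 ]
top hub [0.5819 0.2018 0.075 ]
side face [0.5835 0.196  0.064 ]
side hub [0.5844 0.1967 0.075 ]
tip top [0.5797 0.1995 0.133 ]
tip side [0.5858 0.2013 0.133 ]
```

Emit:
carry_out:
  deltas:
    - [[0, 0, 0, -0.09], [0, 0, 0, -0.09], [0, 0, 0, -0.09], [2.6, 2.9, 0, 0], [2.6, 2.9, 0, 0], [2.6, 2.9, 0, 0], [2.6, 2.9, 0, 0], [2.6, 2.9, 0, 0]]
  hand: 1
  newtons: 50

```text
time_s: 0.77
tool_pos: [0.2897, 0.4323, 0.2309]
eef_rot: [0.0, 1.0, 0.001, -0.0]
ft_force: [0.8, 0.9, -0.3]
grip_width: 0.0855
gripper_force: 0.0
```

Emit:
carry_out:
  deltas:
    - [[2.6, 2.9, 0, 0], [2.6, 2.9, 0, 0], [2.6, 2.9, 0, 0], [2.6, 2.9, 0, 0], [2.6, 2.9, 0, 0], [2.6, 2.9, 0, 0], [0, 0, 0, 0], [0, 0, 0, 0]]

```text
time_s: 1.43
tool_pos: [0.4464, 0.2585, 0.2308]
eef_rot: [0.0, 1.0, -0.001, -0.0]
ft_force: [-0.1, 0.9, -0.2]
grip_width: 0.0858
gripper_force: 0.0
```

```bash
python3 - <<'E'
from h import *
import json
i=camera_info('wrist'); s=read_state(); im=camera('wrist'); np.save('pics/w1.npy',im)
json.dump({k:np.array(v).tolist() for k,v in i.items()},open('pics/w1.json','w'))
cv2.imwrite('pics/w1.png',im[:,:,::-1])
print(s['tool_pos'],s['eef_rot'],s['time_s'],s['joint_pos'],i['vfov'],np.round(i['T'],3).tolist())
f=210/np.tan(np.radians(i['vfov']/2));T=np.array(i['T'])
for p in((.5825,.199,.133),(.5825,.199,.075),(.4405,-.0388,.02)):
    c=T[:3,:3].T@(np.array(p)-T[:3,3]);th=np.arccos(c[2]/np.linalg.norm(c));d=c[:2]/np.linalg.norm(c[:2]);print(p,i['cx']+f*th*d[0],i['cy']+f*th*d[1])
E
```

```text
[0.44636988 0.25848985 0.2307642 ] [ 3.78453799e-04  9.99999458e-01 -8.98015953e-04 -3.65179895e-04] 1.4333 [ 9.15644377e-01 -1.84227704e-01 -1.28786761e-01 -1.19102734e-04
 -1.62728235e+00  6.53349255e-01] 65.70646984690485 [[-0.003, -0.96, -0.279, 0.517], [-1.0, 0.003, -0.001, 0.259], [0.002, 0.279, -0.96, 0.373], [0.0, 0.0, 0.0, 1.0]]
(0.5825, 0.199, 0.133) 357.2460112701953 34.64084199299404
(0.5825, 0.199, 0.075) 342.2585972418815 49.62764304334348
(0.4405, -0.0388, 0.02) 501.25428395168393 190.44808485110312
```

View pics/w1.png

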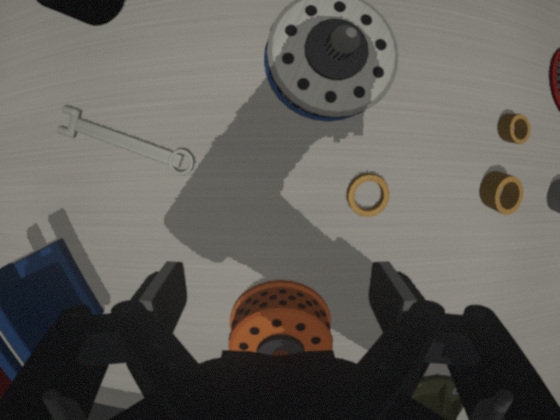

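The wrist view shows the drum with its hub at about (337,48) and shaft tip at (350,31), the target sleeve at (502,192), and the flat ring at (368,194).

```bash
python3 - <<'E'
from h import *
import json
i=json.load(open('pics/w1.json'));im=np.load('pics/w1.npy')
g=cv2.cvtColor(im,cv2.COLOR_RGB2GRAY); m=np.zeros_like(g); m[10:90,295:380]=(g[10:90,295:380]<95)*255
m=cv2.morphologyEx(m,cv2.MORPH_OPEN,np.ones((15,15)))
c=max(cv2.findContours(m,0,1)[0],key=cv2.contourArea); x,y,w,h=cv2.boundingRect(c); print('hub',x,y,w,h,cv2.minEnclosingCircle(c))
for u,v,z in((x+(w-1)/2,y+(h-1)/2,.07),(337,48,.073),(331.5,54,.064),(350,31,.13)): print(np.round(onz(i,u,v,z,True),4))
hsv=cv2.cvtColor(im,cv2.COLOR_RGB2HSV); b=cv2.inRange(hsv,(10,90,40),(28,255,255)); b[:,:470]=0;b[:150]=0;b[225:]=0
c=max(cv2.findContours(b,0,1)[0],key=cv2.contourArea);M=cv2.moments(cv2.convexHull(c));u,v=M['m10']/M['m00'],M['m01']/M['m00'];print(u,v,onz(i,u,v,.02,True))
E
```

```text
hub 305 18 64 62 ((336.0, 49.0), 33.30175018310547)
[0.5844 0.2035 0.07  ]
[0.5842 0.2035 0.073 ]
[0.5799 0.2072 0.064 ]
[0.5858 0.2038 0.13  ]
501.3749848208864 191.95009107468124 [ 0.43846059 -0.03942065  0.02      ]
```

Emit:
carry_out:
  deltas:
    - [[-0.08, 3.7, 0, 0], [-0.08, 3.7, 0, 0], [-0.08, 3.7, 0, 0], [-0.08, 3.7, 0, 0], [-0.08, 3.7, 0, 0], [-0.08, 3.7, 0, 0], [-0.08, 3.8, 0, 0], [-0.08, 3.8, 0, 0]]

```text
time_s: 2.15
tool_pos: [0.4392, -0.0381, 0.2315]
eef_rot: [-0.0, 1.0, 0.003, 0.0]
ft_force: [0.7, -0.3, 0.1]
grip_width: 0.0853
gripper_force: 0.0
```

Emit:
carry_out:
  deltas:
    - [[0, 0, 3, 0], [0, 0, 3, 0], [0, 0, 3, 0], [0, 0, 3, 0], [0, 0, 0, 0], [0, 0, 0, 0]]

```text
time_s: 2.65
tool_pos: [0.439, -0.0373, 0.1108]
eef_rot: [0.001, 1.0, 0.002, -0.001]
ft_force: [-0.3, -0.3, 1.7]
grip_width: 0.0852
gripper_force: 0.0
```

```bash
python3 - <<'E'
from h import *
i=camera_info('wrist'); s=read_state(); im=camera('wrist')
cv2.imwrite('pics/w2.png',im[:,:,::-1])
print(s['tool_pos'],s['time_s'])
hsv=cv2.cvtColor(im,cv2.COLOR_RGB2HSV); b=cv2.inRange(hsv,(10,90,40),(28,255,255))
for c in cv2.findContours(b,0,1)[0]:
    if cv2.contourArea(c)<150: continue
    M=cv2.moments(cv2.convexHull(c));u,v=M['m10']/M['m00'],M['m01']/M['m00'];print(u,v,cv2.boundingRect(c),np.round(onz(i,u,v,.02,True),4))
E
```

```text
[ 0.43901169 -0.03728767  0.11081986] 2.65
22.156836854460092 335.84624413145536 (0, 307, 55, 63) [0.2829 0.27   0.02  ]
72.62952830970737 217.78139766227306 (49, 191, 48, 55) [0.4341 0.141  0.02  ]
278.7672934342276 216.23717801727432 (243, 177, 73, 78) [ 0.4367 -0.0382  0.02  ]
301.8119042720976 95.54686964273469 (274, 68, 57, 56) [ 0.5258 -0.0541  0.02  ]
494.5252128356254 13.376882776686312 (468, 0, 53, 29) [ 0.6143 -0.2192  0.02  ]
```

View pics/w2.png

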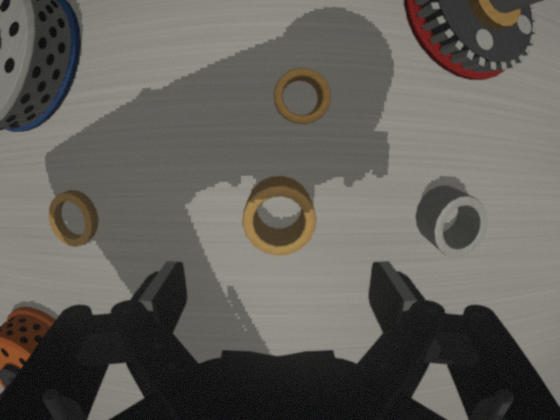

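The wrist view shows the target centred between the fingers at (279,216), the steel sleeve clear to the right at (455,215) and the flat ring clear to the left at (73,218).

Emit:
carry_out:
  deltas:
    - [[0.05, 0.1, 2.5, 0], [0, 0, 2.5, 0], [0, 0, 2, 0], [0, 0, 1.5, 0], [0, 0, 1, 0], [0, 0, 0.8, 0], [0, 0, 0, 0], [0, 0, 0, 0]]

```text
time_s: 3.37
tool_pos: [0.441, -0.0386, 0.0096]
eef_rot: [0.0, 1.0, 0.001, 0.001]
ft_force: [-0.4, -0.2, 0.6]
grip_width: 0.0852
gripper_force: 0.0
```

Emit:
carry_out:
  deltas:
    - [[0, 0, 0, 0], [0, 0, 0, 0], [0, 0, 0, 0], [0, 0, 0, 0], [0, 0, 0, 0], [0, 0, 0, 0], [0, 0, 0, 0], [0, 0, 0, 0]]
  hand: 0
  newtons: 50

```text
time_s: 4.03
tool_pos: [0.441, -0.0386, 0.0096]
eef_rot: [-0.0, 1.0, 0.001, 0.001]
ft_force: [-0.9, 1.8, 6.0]
grip_width: 0.0512
gripper_force: 52.2
```

Emit:
carry_out:
  deltas:
    - [[0, 0, -0.5, 0], [0, 0, -1.5, 0], [0, 0, -3, 0], [0, 0, -3, 0], [0, 0, -3, 0], [0, 0, -3, 0], [0, 0, -3, 0], [0, 0, -2, 0]]

```text
time_s: 4.7
tool_pos: [0.4401, -0.0389, 0.2007]
eef_rot: [-0.0, 1.0, 0.001, 0.001]
ft_force: [0.2, 0.6, -4.0]
grip_width: 0.0509
gripper_force: 53.6
```

Emit:
carry_out:
  deltas:
    - [[1.4, -2.4, 0, 0], [1.4, -2.4, 0, 0], [1.4, -2.4, 0, 0], [1.4, -2.4, 0, 0], [1.4, -2.4, 0, 0], [1.4, -2.4, 0, 0], [1.4, -2.4, 0, 0], [1.4, -2.4, 0, 0]]

```text
time_s: 5.37
tool_pos: [0.5516, 0.1546, 0.1967]
eef_rot: [0.0, 1.0, 0.001, -0.001]
ft_force: [0.9, 0.4, -4.3]
grip_width: 0.0511
gripper_force: 53.5
```

Emit:
carry_out:
  deltas:
    - [[1.4, -2.4, 0, 0], [1.4, -2.4, 0, 0], [0, 0, 0, 0], [0, 0, 0, 0], [0, 0, 0, 0]]

```text
time_s: 5.78
tool_pos: [0.5791, 0.2013, 0.1969]
eef_rot: [0.001, 1.0, 0.001, -0.001]
ft_force: [0.2, 0.4, -4.6]
grip_width: 0.0508
gripper_force: 53.6
```

```bash
python3 - <<'E'
from h import *
s=read_state(); print(s['tool_pos'],s['time_s'],s['ft_force'])
z=s['tool_pos'][2]-.0096+.02
o=[]
for n in('top','side'):
    im=camera(n); i=camera_info(n); u,v=proj(i,[*s['tool_pos'][:2],z]); u,v=int(u),int(v); print(n,u,v,proj(i,[*s['tool_pos'][:2],.075]))
    v0=max(0,v-50);u0=u-50; o.append(cv2.resize(im[v0:v0+100,u0:u0+100],(400,400),interpolation=cv2.INTER_CUBIC)); print('crop',u0,v0)
    np.save(f'pics/{n}3.npy',im)
cv2.imwrite('pics/c3.png',np.hstack(o)[:,:,::-1])
E
```

```text
[0.57911311 0.20128734 0.19689857] 5.7833 [ 0.23014043  0.35087019 -4.56971872]
top 165 135 (np.float64(176.30241453343126), np.float64(152.77561204890685))
crop 115 85
side 277 79 (np.float64(278.1702422513383), np.float64(128.15905716873505))
crop 227 29
```

View pics/c3.png

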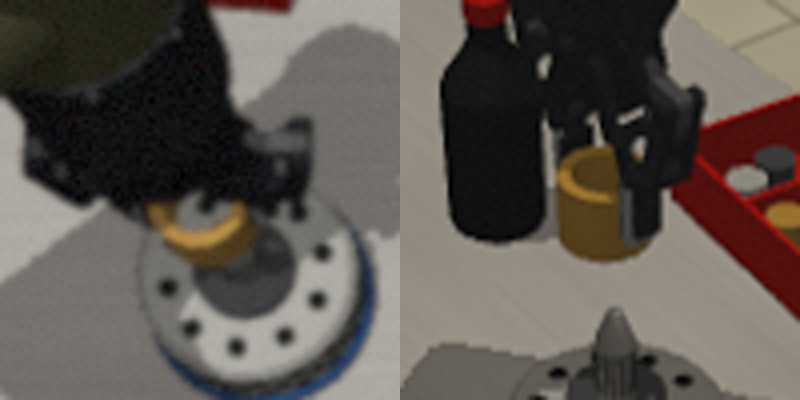

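The crop shows the sleeve upright in the fingers above the shaft. In the side crop its centre is at u=605 and the shaft tip is at u=615, so a small +x shift is left to make.

Emit:
carry_out:
  deltas:
    - [[0.44, 0, 0, 0], [0, 0, 1, 0], [0, 0, 1.2, 0], [0, 0, 1.2, 0], [0, 0, 1.2, 0], [0, 0, 1, 0], [0, 0, 0, 0], [0, 0, 0, 0]]

```text
time_s: 6.55
tool_pos: [0.5837, 0.2012, 0.1412]
eef_rot: [0.001, 1.0, 0.001, -0.001]
ft_force: [-0.0, -0.0, -4.1]
grip_width: 0.0507
gripper_force: 53.6
```

```bash
python3 - <<'E'
from h import *
o=[]
for n,u0,v0 in(('top',125,95),('side',232,60)):
    im=camera(n); o.append(cv2.resize(im[v0:v0+100,u0:u0+100],(400,400),interpolation=cv2.INTER_CUBIC))
cv2.imwrite('pics/c4.png',np.hstack(o)[:,:,::-1])
E
```

```text
(no output)
```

View pics/c4.png

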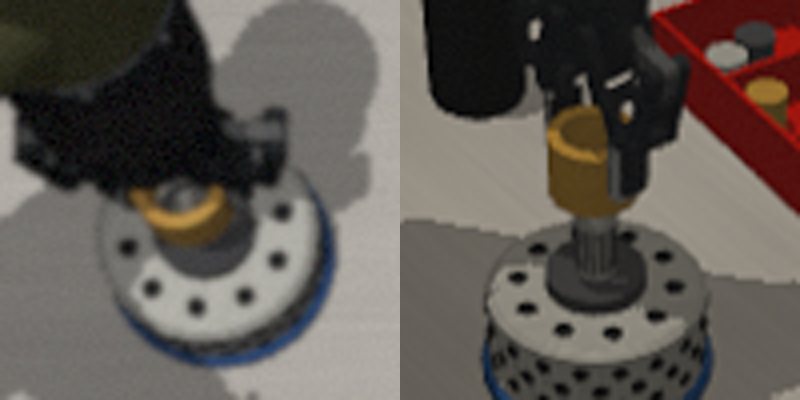

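The sleeve lines up with the shaft in both views. In the side crop the sleeve centre is at u≈594 and the shaft at u≈595, and in the top crop the tip shows inside the bore at (185,190). I'll lower it next.

Emit:
carry_out:
  deltas:
    - [[0, 0, 0.7, 0], [0, 0, 0.7, 0], [0, 0, 0.7, 0], [0, 0, 0.7, 0], [0, 0, 0.7, 0], [0, 0, 0.6, 0], [0, 0, 0.6, 0], [0, 0, 0, 0]]

```text
time_s: 7.32
tool_pos: [0.5833, 0.2012, 0.0933]
eef_rot: [0.001, 1.0, 0.001, -0.001]
ft_force: [-0.4, -0.2, -5.3]
grip_width: 0.0507
gripper_force: 53.6
```

Emit:
carry_out:
  deltas:
    - [[0, 0, 0.2, 0], [0, 0, 0.2, 0], [0, 0, 0.2, 0], [0, 0, 0.1, 0], [0, 0, 0, 0], [0, 0, 0, 0]]

```text
time_s: 7.82
tool_pos: [0.5841, 0.2015, 0.0884]
eef_rot: [0.0, 1.0, 0.001, 0.0]
ft_force: [-1.2, 0.0, -4.3]
grip_width: 0.0511
gripper_force: 53.6
```

Emit:
carry_out:
  deltas:
    - [[0, 0, 0.1, 0], [0, 0, 0.1, 0], [0, 0, 0.1, 0], [0, 0, 0, 0], [0, 0, 0, 0]]

```text
time_s: 8.23
tool_pos: [0.584, 0.2015, 0.0852]
eef_rot: [0.0, 1.0, 0.001, -0.0]
ft_force: [0.1, -0.0, -4.4]
grip_width: 0.0508
gripper_force: 53.6
```

Emit:
carry_out:
  deltas:
    - [[0, 0, 0.1, 0], [0, 0, 0, 0], [0, 0, 0, 0]]

```text
time_s: 8.48
tool_pos: [0.5842, 0.2015, 0.0847]
eef_rot: [-0.0, 1.0, 0.001, 0.0]
ft_force: [-1.0, -1.7, -2.0]
grip_width: 0.0511
gripper_force: 53.8
```

Contact is starting. I'll go down slightly more, then open.

Emit:
carry_out:
  deltas:
    - [[0, 0, 0.1, 0], [0, 0, 0, 0], [0, 0, 0, 0]]

```text
time_s: 8.73
tool_pos: [0.5843, 0.2015, 0.0847]
eef_rot: [-0.0, 1.0, 0.001, 0.001]
ft_force: [-5.3, -0.4, 5.7]
grip_width: 0.0512
gripper_force: 54.3
```

Emit:
carry_out:
  deltas:
    - [[0, 0, 0, 0], [0, 0, 0, 0], [0, 0, 0, 0], [0, 0, 0, 0], [0, 0, 0, 0], [0, 0, 0, 0], [0, 0, 0, 0], [0, 0, 0, 0]]
  hand: 1

```text
time_s: 9.4
tool_pos: [0.5841, 0.2015, 0.0832]
eef_rot: [0.0, 1.0, 0.001, -0.0]
ft_force: [0.6, -0.1, -0.1]
grip_width: 0.0857
gripper_force: 0.0
```

Emit:
carry_out:
  deltas:
    - [[0, 0, -0.5, 0], [0, 0, -1, 0], [0, 0, -2, 0], [0, 0, -2, 0], [0, 0, -3, 0], [0, 0, -3, 0], [0, 0, -3, 0], [0, 0, 0, 0]]

```text
time_s: 10.07
tool_pos: [0.5863, 0.2017, 0.2377]
eef_rot: [-0.002, 1.0, 0.001, 0.006]
ft_force: [-0.3, -0.7, 1.9]
grip_width: 0.0856
gripper_force: 0.0
```

Emit:
carry_out:
  deltas:
    - [[-2, 3, 0, 0], [-2, 3, 0, 0], [-2, 3, 0, 0], [-2, 3, 0, 0], [0, 0, 0, 0], [0, 0, 0, 0], [0, 0, 0, 0]]

```text
time_s: 10.65
tool_pos: [0.5045, 0.0814, 0.2293]
eef_rot: [-0.0, 1.0, 0.001, 0.001]
ft_force: [0.4, 0.2, -0.5]
grip_width: 0.0856
gripper_force: 0.0
```

```bash
python3 - <<'E'
from h import *
o=[]
for n,u0,v0 in(('top',125,95),('side',232,70)):
    im=camera(n); o.append(cv2.resize(im[v0:v0+100,u0:u0+100],(400,400),interpolation=cv2.INTER_CUBIC))
cv2.imwrite('pics/c5.png',np.hstack(o)[:,:,::-1])
E
```

```text
(no output)
```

View pics/c5.png

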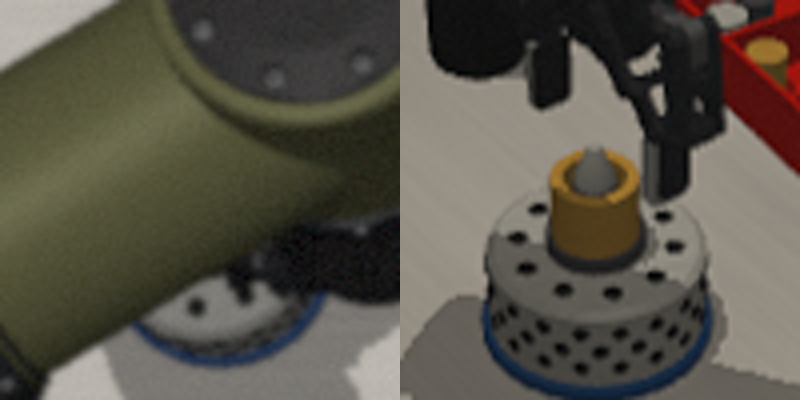

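The side crop shows the sleeve sitting flat on the hub around the shaft, centred at about (595,205), with the gripper clear of it.

```bash
python3 -c "
from bench import r
print(r.hand_in())"
```

```text
the job is handed in; nothing more can be done
None
```

The tall bronze sleeve is on the clutch drum's shaft, flat on the hub and released, and I've handed the job in at about 11 s on the clock; hand-in gave no verdict, but the last side view showed it seated, with the gripper clear.

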